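Load the round drill cartridge into the spring column

TASK

Two drill cartridges stand on the green mat of the implant bench. Take the one with the round foot, set it foot down into the mouth of the spring-loaded loading column and push it down against the spring until the catches snap over its foot, then let go so that it stays down. Leave the square-footed cartridge where it stands.

Things in the scene. Friction and masses are not known exactly. Their poses are not given: they have to be found in the camera images.
- round_cartridge_mid (a point): Centre, 48 mm above the underside, of the loose upright cartridge to load (0.08 to 0.17 kg), 96 mm tall: round aluminium foot 60 mm across and 12 mm thick, steel stem 16 mm thick, white round cap 28 mm across that is the top 38 mm. z up. Grip it by the cap, about 29 mm above this point: pressed to the stop, only the cap stays above the column's rim (cap underside 12 mm over it).
- square_cartridge_mid (a point): Centre, 48 mm above the underside, of the cartridge to leave alone: same height, stem and cap, but a square foot, 74 x 74 x 12 mm, whose corners do not fit the column.
- mouth (a point): Centre of the column's rim, 98 mm above the bench; z up, x towards one of its two white catch housings (reach 74 mm out, tops 8 mm below the rim). Fixed aluminium tube, bore 80 mm, flared over the top 8 mm to about 92 mm (102 outside). Inside, two sprung catches with sloping tops stick out 24 mm; they give way to the foot and snap over it once its upper face is 28 mm below the rim.
- follower (a joint): Downward travel (m) of the sprung steel disc, 29 mm across, under the foot: 0 at rest (disc 6 mm below the rim), 0.040 at the stop. Spring 4 N at rest, 13 N at the stop; the catches add a few N on the way. They snap at 0.034: push to 0.037 to 0.039. Let go, it stays at 0.034 if latched, else springs back to 0.
Things that resemble listed ones, but are neither listed nor needed, are in the scene too. What is shaped like the part that bears round_cartridge_mid but yellow is not meant.

How it is judged:
By the outcome, as a careful person would: the job done as asked, in the order asked, and still so for the second after the job is handed in, with the robot touching nothing.
It also fails if it takes over 38 s, if anything falls off the work surface, if the arm or the gripper's body presses on something with over 40 N, if the wrist force passes 120 N, or if a joint passes its speed limit or range.

ROBOT

A 6-joint arm with a two-finger parallel gripper is mounted at the origin on the work surface. World frame = base frame: x ahead of the robot, y to its left, z up, the work surface at z = 0. Lengths are in m, angles in rad, forces in N, time in s.
With the tool pointing down it reaches from about 0.275 to 0.825 m from the base axis. Payload 4.9 kg.
Tool frame: the origin (TCP) lies midway between the tips of the shut fingers; the grasp point (between the pads) lies 19 mm behind it (grip_point_offset is the distance from the TCP to the grasp point, in m); z points along the fingers, x is the direction in which the jaws open and shut, and the axes are right-handed (so a half turn about z gives the same grasp; the last joint's range is limited). The gripper opens to 85 mm and grips with 20 to 120 N. Pads are 22 mm wide; open, the fingers measure 114 mm over their backs; the gripper's body (76 mm by 85 mm) begins 54 mm behind the grasp point. The pads swing forward as they close: fully open they stand 13 mm farther back than shut.
Start: joints at [1.182, 0.326, -0.193, 1.052, 0, 1.437], TCP at [0.139, 0.532, 0.231] pointing down, gripper open.
Joint ranges: [-2.65, 2.65], [-0.97, 1.79], [-1.3, 1.35], [-1.93, 2.1], [-1.47, 1.37], [-3.14, 3.14]. Speed limits (rad/s): [2.57, 2.57, 3.14, 3.14, 3.14, 3.14].

INTERFACE

Orientations are given as a rotation vector (axis times angle).
In Python, from cell import * gives the robot as it stands. Calls block until the motion is done:
- movep(position, orientation): joint-space move of the TCP to a pose.
- move_l(position, velocity=0.15, rot=None, until_force=None): straight line of the TCP; rot=None keeps the orientation; velocity is the mean speed in m/s. With until_force (N) it stops when the force on the tool has changed by that much, and returns True; else False.
- set_joints(angles): joint-space move.
- let_go() and grab(newtons=None): open the fingers fully, or close them until they stop; newtons is the grip in N (None keeps the last).
- sleep(seconds).
- ik(position, orientation): joint angles nearest the present ones, or None.
- get_state(): the state.
- grab_frame(name): name is "scene" or "top" or "wrist"; returns a dict with "img" (420x560x3 uint8, red, green, blue), "fx", "fy", "cx", "cy" (pixels), "cam_to_world" (4x4, takes a point from camera to world coordinates); the wrist camera has in their place "T_tool_cam" (4x4, takes a point from camera to tool coordinates, whose origin is the TCP and whose axes are the tool frame's). Camera axes: x right, y down, z forward; pixel columns grow to the right and rows downward; lengths in m; the calibration is good to about 2 mm. A picture is of the moment at which its call begins: read the wrist's pose just before it. There is no depth.
A pose or a line that the arm cannot do raises MotionError and nothing moves.
- sign_off(): hands the job in, once; it reports no verdict.
Trained networks look in the newest picture that a camera, given by its name, has taken for a name from the list of things; names that differ only in an ending like _2 or _b are one class to them, and where a whole thing is asked for, a point or a joint stands for the part that bears it (a point fixed in the world has none). Each returns a list of dicts, best first, with "score" (0 to 1); they miss things now and then, are a little off and sometimes report something else, mostly with a low value. They report only what shows in the picture. A call takes as long as a camera call. They do not tell look-alikes from the thing itself.
- spot_in(camera, name): "centre" ([column, row] in pixels, amid what is visible of it).
- silhouettes(camera, name): "mask" (420x560 bool, what is visible of it) and "centre" ([column, row] in pixels, amid what is visible of it).
- tip_of(camera, name): "centre" ([column, row] in pixels: a listed point, or the origin of a listed thing).
The state is a dict: "clock": time; "q": joint angles; "joint_velocities": joint speeds; "tau": joint torques, N m; "position": TCP position; "eef_rot": TCP orientation; "contact_force": force on the tool from outside, world axes, zero at the start; "wrist_torque": the same for the moment, N m; "finger_gap": opening from 0.0 (shut) to 1.0 (fully open).
Only numpy, scipy, OpenCV 4.12 (cv2) and the standard library are available. Lean on these libraries where they do the work, as an engineer would, in place of code of your own. Each camera call takes 0.05 s, during which the arm holds its last target. There are 200 camera calls.

## Working session

There is one attempt and no reset: what is moved stays moved. The work goes in short steps, each a Python script; the robot and the scene stay as the last script left them, time stands still between calls to the robot, and variables do not carry over. Pictures are saved under pics/ and viewed, about 8 in all and at most 12, crops included, and the job is handed in when it is done.

```bash
mkdir -p pics; ls
cat > h.py <<'E'
from cell import *
import numpy as np, cv2
from scipy.spatial.transform import Rotation as R
def save(f,n): cv2.imwrite('pics/'+n,cv2.cvtColor(f['img'],cv2.COLOR_RGB2BGR))
def ray(f,p,T=None):
    T=np.array(f['cam_to_world']) if T is None else T
    d=np.array([(p[0]-f['cx'])/f['fx'],(p[1]-f['cy'])/f['fy'],1.])
    return T[:3,3],T[:3,:3]@d
def at_z(f,p,z,T=None):
    o,d=ray(f,p,T); return o+d*(z-o[2])/d[2]
def wrist():
    s=get_state(); f=grab_frame('wrist'); T=np.eye(4); T[:3,:3]=R.from_rotvec(s['eef_rot']).as_matrix(); T[:3,3]=s['position']
    return f,T@np.array(f['T_tool_cam'])
def proj(f,P,T=None):
    T=np.array(f['cam_to_world']) if T is None else T
    c=np.linalg.inv(T)@np.append(P,1); return [f['fx']*c[0]/c[2]+f['cx'],f['fy']*c[1]/c[2]+f['cy']]
E
python3 - <<'E'
from h import *
ims=[]
for c in ('scene','top'):
    f=grab_frame(c); save(f,c+'0.png')
    for n,z in (('round_cartridge_mid',.048),('square_cartridge_mid',.048),('mouth',.098)):
        for r in tip_of(c,n)[:4]: print(c,n,np.round(r['centre']),round(r['score'],2),at_z(f,r['centre'],z).round(3))
s=get_state(); print(s['clock'],s['eef_rot'],s['contact_force'],grip_point_offset if 'grip_point_offset' in globals() else s.keys())
E
```

```text
pics
scene round_cartridge_mid [141. 301.] 0.97 [ 0.609 -0.27   0.048]
scene round_cartridge_mid [206. 283.] 0.85 [ 0.621 -0.156  0.048]
scene square_cartridge_mid [152. 243.] 0.92 [ 0.483 -0.215  0.048]
scene mouth [324. 165.] 0.62 [0.47  0.162 0.098]
top round_cartridge_mid [419. 176.] 0.97 [ 0.606 -0.274  0.048]
top round_cartridge_mid [363. 172.] 0.81 [ 0.616 -0.157  0.048]
top square_cartridge_mid [392. 239.] 0.95 [ 0.474 -0.212  0.048]
top mouth [204. 242.] 0.71 [0.467 0.168 0.098]
0.4 [ 2.48563066e+00  1.92111010e+00 -3.56865697e-04] [-0.81920985 -0.15049211  0.62640234] 0.0187
```

View pics/scene0.png

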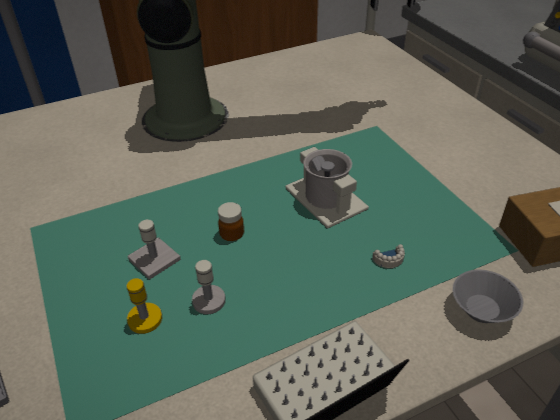

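View pics/top0.png

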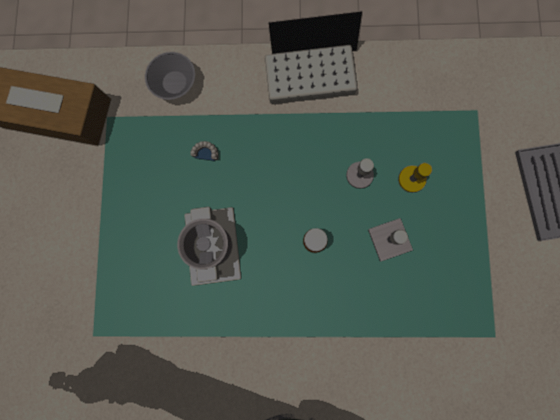

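The round white-capped cartridge is at scene (206,283) / top (363,172). The yellow look-alike is at (141,301), the square-footed one at (152,243), and the column at (324,165) / top (204,242). The networks rank the yellow one first, so I'll use the second detection, at about (0.619, -0.157). Next I'll look at the mouth from above on the way, then at the cartridge.

Run:
```python
from h import *
rv=[np.pi,0,0]
for nm,n,p,z in (('wm','mouth',[.467-.03,.166,.28],.098),('wc','round_cartridge_mid',[.619-.03,-.157,.25],.048)):
    movep(p,rv); f,T=wrist(); save(f,nm+'.png')
    for r in tip_of('wrist',n)[:3]: print(n,np.round(r['centre']),round(r['score'],2),at_z(f,r['centre'],z,T).round(4))
    for r in silhouettes('wrist',n)[:2]: print('  sil',np.round(r['centre']),round(r['score'],2),r['mask'].sum())
    print(T.round(3).tolist(), get_state()['clock'],get_state()['q'])
a=cv2.imread('pics/wm.png');b=cv2.imread('pics/wc.png');cv2.imwrite('pics/w1.png',cv2.resize(np.vstack([a,b]),None,fx=.71,fy=.71,interpolation=cv2.INTER_AREA))
```

```text
mouth [303. 184.] 0.82 [0.4635 0.1676 0.098 ]
[[1.0, 0.001, -0.0, 0.437], [0.001, -0.958, -0.286, 0.24], [-0.001, 0.286, -0.958, 0.423], [0.0, 0.0, 0.0, 1.0]] 2.2833 [ 2.06603593e-01  1.42090175e-01 -3.07329760e-01  1.12157575e+00
  1.19356810e-04  1.77570026e+00]
round_cartridge_mid [294. 275.] 0.6 [ 0.6092 -0.2681  0.048 ]
  sil [295. 270.] 0.86 2237
  sil [306. 176.] 0.79 2225
[[1.0, 0.001, -0.0, 0.589], [0.001, -0.958, -0.286, -0.083], [-0.0, 0.286, -0.958, 0.394], [0.0, 0.0, 0.0, 1.0]] 3.775 [-3.79272005e-01  4.26391746e-01  6.34250319e-03  1.15019665e+00
  2.06825819e-04  1.18938538e+00]
```

View pics/w1.png

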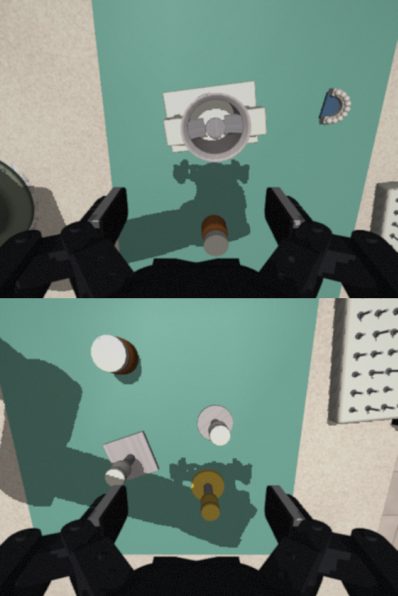

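The upper view shows the column mouth centred near full-resolution (304,180). The lower view shows the target (white cap, round foot) near (306,176), with the yellow one at (295,270). I'll fit the cartridge model to its mask and overlay the rim circle to check the mouth.

Run:
```python
from h import *
from scipy.optimize import minimize
f,T=wrist()
m=min(silhouettes('wrist','round_cartridge_mid')[:2],key=lambda r:abs(r['centre'][1]-176))['mask']
a=np.linspace(0,2*np.pi,48)
def render(x,y):
    im=np.zeros((420,560),np.uint8)
    for r,z0,z1 in ((.03,0,.012),(.008,.012,.058),(.014,.058,.096)):
        P=np.array([proj(f,[x+r*np.cos(t),y+r*np.sin(t),z],T) for t in a for z in (z0,z1)],np.float32)
        cv2.fillConvexPoly(im,(cv2.convexHull(P)[:,0]*16).astype(np.int32),1,shift=4)
    return im>0
res=minimize(lambda v:-(render(*v)&m).sum()/(render(*v)|m).sum(),[.619,-.157],method='Nelder-Mead',options=dict(initial_simplex=[[.61,-.157],[.625,-.15],[.619,-.165]],xatol=3e-4))
print(res.x,res.fun); x,y=res.x
img=cv2.cvtColor(f['img'],cv2.COLOR_RGB2BGR); cs,_=cv2.findContours(render(x,y).astype(np.uint8),0,1); cv2.drawContours(img,cs,-1,(0,0,255),1)
w=cv2.imread('pics/wm.png'); T2=np.array([[1,.001,0,.437],[.001,-.958,-.286,.240],[-.001,.286,-.958,.423],[0,0,0,1]])
for r,c in ((.051,(0,0,255)),(.040,(255,0,0))):
    z=.098 if r>.045 else .09
    cv2.polylines(w,[np.array([proj(f,[.465+r*np.cos(t),.1675+r*np.sin(t),z],T2) for t in a]).astype(np.int32)],True,c,1)
cv2.imwrite('pics/ov.png',np.hstack([cv2.resize(w[100:250,210:400],None,fx=2.1,fy=2.1),cv2.resize(img[100:250,210:400],None,fx=2.1,fy=2.1)]))
```

```text
[ 0.62063589 -0.1567365 ] -0.9249466950959488
```

View pics/ov.png

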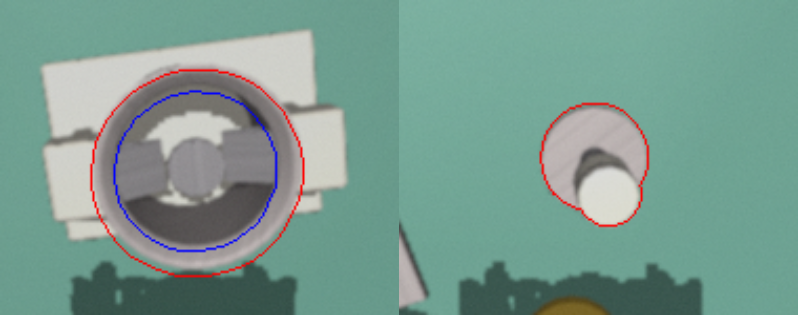

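Both overlays fit to about 2 mm. Next is the grasp.

Run:
```python
from h import *
rv=[np.pi,0,0]; x,y=.6206,-.1567
movep([x,y,.17],rv)
print(move_l([x,y,.058],.12,until_force=8))
grab(80); s=get_state(); print('gap',s['finger_gap'],s['position'])
move_l([x,y,.30],.2)
s=get_state(); print('gap',s['finger_gap'],s['contact_force'],s['clock'])
movep([.466,.168,.26],rv)
f,T=wrist(); save(f,'held.png'); g=grab_frame('scene'); save(g,'s2.png')
s=get_state(); print('gap',s['finger_gap'],s['position'],s['clock'])
A=cv2.imread('pics/held.png'); B=cv2.imread('pics/s2.png')
cv2.imwrite('pics/h2.png',np.hstack([cv2.resize(A,(400,300)),cv2.resize(B[60:330,130:490],(400,300))]))
```

```text
False
gap 0.31150724008516534 [ 0.62070899 -0.15678989  0.05842408]
gap 0.3068253682139658 [-0.51932621 -0.14728846 -1.75897826] 7.325
gap 0.3123230038019468 [0.46705005 0.16718445 0.26008522] 8.7833
```

View pics/h2.png

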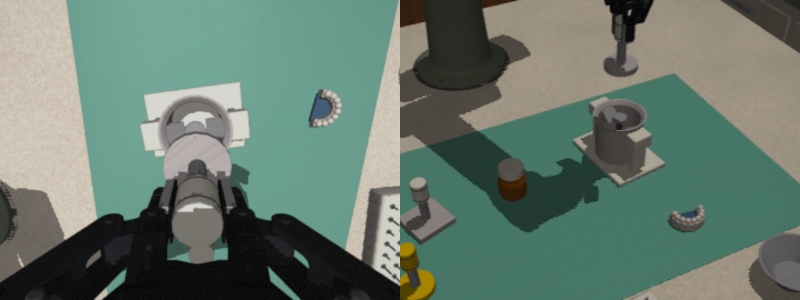

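The cartridge hangs straight in the jaws, with the foot over the column in both views. I'll lower it until it meets the follower, then push.

Run:
```python
from h import *
x,y=.466,.168
move_l([x,y,.170],.15); sleep(.2)
s=get_state(); print(s['position'],s['contact_force'],s['clock'])
print(move_l([x,y,.142],.03,until_force=3)); s=get_state(); print(s['position'],s['contact_force'],s['finger_gap'],s['clock'])
f=grab_frame('scene'); save(f,'s3.png')
u,v=proj(f,[x,y,.11]); cv2.imwrite('pics/s3c.png',cv2.resize(cv2.imread('pics/s3.png')[int(v)-70:int(v)+70,int(u)-90:int(u)+90],None,fx=3.5,fy=3.5))
```

```text
[0.46683344 0.1681546  0.17103287] [ 0.34650906 -0.1402785  -1.29724779] 9.7333
True
[0.46582175 0.16796948 0.1479069 ] [ 1.28450171 -0.02154057  3.30192297] 0.3096836536995503 10.4333
```

View pics/s3c.png

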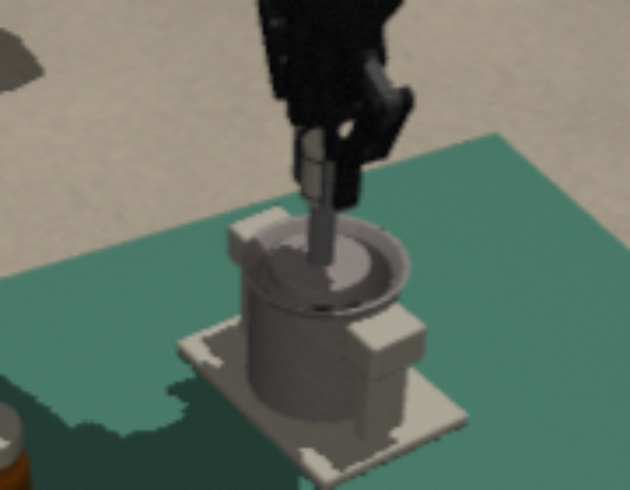

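The foot sits centred in the flare, and contact came at TCP z≈0.149. I'll push in small steps and log the force to see the catches snap.

Run:
```python
from h import *
x,y=.466,.168
def log():
    s=get_state(); print(s['position'].round(4) if hasattr(s['position'],'round') else s['position'],np.round(s['contact_force'],1),round(s['finger_gap'],3),round(s['clock'],2))
print(move_l([x,y,.122],.04,until_force=35)); log()
for z in (.1195,.118,.1165,.115,.1135,.112):
    h=move_l([x,y,z],.015,until_force=20); sleep(.1); log()
    if h: print('stopped'); break
```

```text
False
[0.4663 0.1681 0.1223] [ 0.1 -0.3  8.1] 0.31 11.28
[0.4663 0.1681 0.1199] [-0.9  0.1  8.4] 0.304 11.7
[0.4664 0.168  0.1184] [-0.1 -1.3  8.9] 0.308 12.05
[0.4663 0.168  0.117 ] [-0.6  0.1 10.3] 0.311 12.4
[0.4664 0.1681 0.1156] [-2.7 -0.8  9.8] 0.314 12.75
[0.4663 0.1681 0.1141] [-1.3 -1.5 10.9] 0.31 13.1
[0.4663 0.1681 0.1127] [-1.5 -0.4 12.1] 0.311 13.45
```

Run:
```python
from h import *
x,y=.466,.168
for z in (.1112,.1104,.1096):
    h=move_l([x,y,z],.01,until_force=6); sleep(.15); s=get_state(); print(h,np.round(s['position'],4),np.round(s['contact_force'],1),round(s['finger_gap'],3),round(s['clock'],2))
    if h or s['contact_force'][2]>17: break
f=grab_frame('scene'); save(f,'s4.png')
u,v=proj(f,[x,y,.11]); cv2.imwrite('pics/s4c.png',cv2.resize(cv2.imread('pics/s4.png')[int(v)-70:int(v)+70,int(u)-90:int(u)+90],None,fx=3.5,fy=3.5))
```

```text
False [0.4663 0.1681 0.1119] [-2.8 -0.8 10.7] 0.308 13.85
False [0.4663 0.1681 0.1111] [-1.1 -0.9 11.4] 0.311 14.25
False [0.4663 0.168  0.1103] [-0.9 -0.7 11.8] 0.306 14.65
```

View pics/s4c.png

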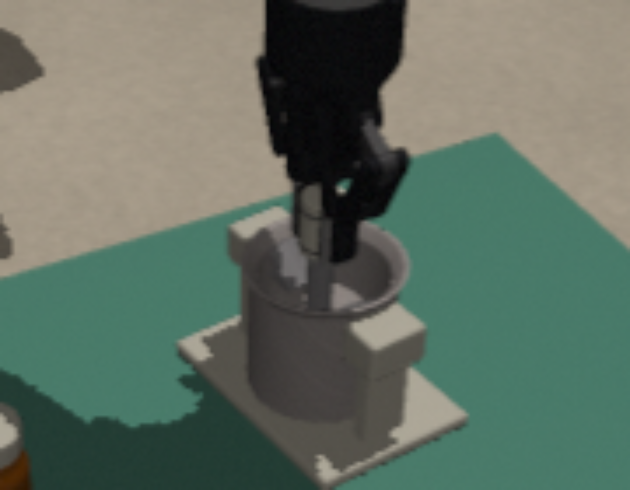

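The force dropped from 12.1 to 10.7 N on the way down, which suggests the catches snapped. I'll check with a gentle upward move while still gripping: the spring load should vanish once the foot hangs under the catches.

Run:
```python
from h import *
h=move_l([.466,.168,.1196],.015,until_force=9); s=get_state(); print(h,np.round(s['position'],4),np.round(s['contact_force'],1),round(s['finger_gap'],3),round(s['clock'],2))
```

```text
True [0.4661 0.168  0.1164] [-0.5  0.1 -0. ] 0.308 15.19
```

The load vanished about 5 mm up, where the catches should hold, so it is latched. Next I release, retreat and check.

Run:
```python
from h import *
let_go(); sleep(.2)
move_l([.466,.168,.25],.15); 
movep([.436,.120,.28],[np.pi,0,0]); sleep(.5)
f,T=wrist(); save(f,'we.png'); g=grab_frame('scene'); save(g,'se.png')
for r in tip_of('scene','round_cartridge_mid')[:3]: print(np.round(r['centre']),round(r['score'],2))
print('expected latched/unlatched px',proj(g,[.466,.168,.106]),proj(g,[.466,.168,.14]))
for r in tip_of('scene','square_cartridge_mid')[:2]: print('sq',np.round(r['centre']),round(r['score'],2))
s=get_state(); print(s['contact_force'],s['finger_gap'],s['clock'])
A=cv2.imread('pics/we.png'); B=cv2.imread('pics/se.png')
cv2.imwrite('pics/e2.png',np.hstack([cv2.resize(A,(400,300)),cv2.resize(B[60:330,130:490],(400,300))]))
```

```text
[328. 161.] 0.95
[142. 304.] 0.69
[325. 163.] 0.57
expected latched/unlatched px [np.float64(325.76309607812254), np.float64(159.8096597262531)] [np.float64(326.4510159865889), np.float64(146.2119566357818)]
sq [152. 245.] 0.78
[-0.04723547  0.45158546  0.48960673] 0.9954083626958025 18.1
```

View pics/e2.png

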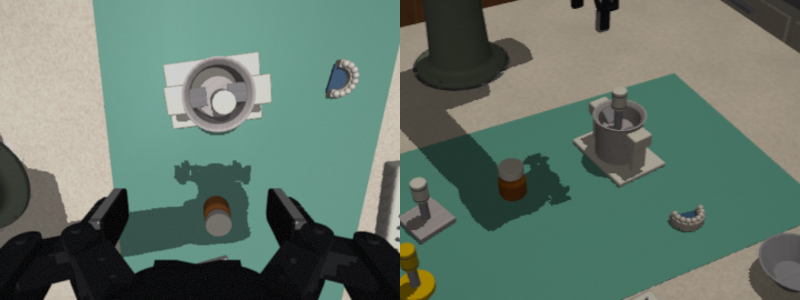

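Both catches show over the foot, and the cartridge stays down: it is seen at (328,161), against (326,160) expected when latched and (326,146) when not. The square cartridge hasn't moved.

```bash
python3 -c "
from cell import *
sign_off()"
```

```text
the job is handed in; nothing more can be done
```

The round-footed cartridge with the white cap is in the loading column, latched down, and the job is handed in at about 18 s on the robot's clock.

**What I did:** I gripped it by the cap and lowered it foot first into the mouth. I then pushed it about 38–39 mm against the spring, let go and backed the gripper clear.

**Checks that it is latched:**
- **Force on the way down:** it dipped from 12.1 to 10.7 N near where the catches should snap. That is only slightly more than the sensor noise, so it is weak evidence on its own.
- **Gentle upward pull while still gripping:** the spring load fell to about 0 N after roughly 5 mm, as it should with the foot held under the catches.
- **Final pictures after letting go:** both catches lie over the foot. The cartridge is at image row 161, against about 160 expected if latched and 146 if it had sprung back.

The square-footed cartridge still stands where it was (within 2 pixels), and the yellow look-alike was not touched. The networks scored the yellow one highest at first, so I chose the target by its white cap in the picture. No check failed.

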